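# Lock the squeeze-tab lid onto a storage canister

### The job

Close the steel canister with its loose black lid: squeeze the lid's two grip tabs together, set it into the mouth, press it down on the sprung seal and turn it clockwise (seen from above) to its stop, then let go so that both tabs spring fully out and the lid stays locked down. Feel for the seat and the stop and do not force the lid against the canister; leave the crockery around it alone.

Things in the scene. Friction and masses are not known exactly. Their poses are not given: they have to be found in the camera images.
- lid: Loose black lid, 0.2 to 0.33 kg, upright on its plug on the table. Origin: centre of the plug's underside; z up. Plug 59 mm diameter, z 0 to 14 mm (lowest 4 mm tapers to 52). Disc 79 mm diameter, z 14 to 24. Fixed H-shaped handle on top, z 24 to 52: block 48 (x) x 30 (y) mm with cheeks 4 mm thick at x = +-24, y -32 to 32. In its recesses at +y and -y, grey grip tabs. The same turned half round.
- lid_grip (a point): On the lid's axis, 46 mm above its origin: where to grip, from above, fingers closing along the lid's y with 15 to 30 N. The grip tabs are upright plates 36 mm wide (x), 26 to 55 mm above the lid's origin, in recesses 44 mm wide between the cheeks; their flat outer faces are 64 mm apart when free, 52 mm fully squeezed. Axes as the lid's.
- tab_a (a joint): Squeeze of the lid's +y tab: 0 m free, 0.006 fully in; spring 4 N at first, 10 N fully in. The tab carries a latch pawl 5 mm wide that sticks out of the disc's rim in the same direction, 19 to 23.5 mm above the lid's origin, to 45 mm from the axis when free, 39 mm (inside the rim) when squeezed. Near 0 again on a locked lid.
- tab_b (a joint): The same for the lid's -y tab and its pawl.
- lid_lug (a point): Middle of one of the lid's two lugs across from each other, 12 mm wide, 4 mm thick, sticking out of the disc's lower edge to 49 mm from the axis at 110 and 290 degrees (counter-clockwise from the lid's x, seen from above), so 20 degrees counter-clockwise of the pawls. This point: 110 degrees, 44 mm from the axis, 16 mm above the lid's origin.
- canister: Round steel canister 120 mm in diameter, fixed on a 160 x 160 x 15 mm wooden board; it does not move. Origin: centre of the board's underside, on the table; z up. A lid pressed hard down has its origin 111 mm above this one; a locked lid is 0 to 2 mm higher, an unlocked one 5 mm higher, on the sprung seal.
- mouth (a point): Centre of the canister's mouth, a 62 mm bore, at its rim (the hard seat for the lid's disc), 125 mm above the table. Around it a black rubber seal ring, 73 to 78 mm wide, stands 5 mm proud on springs: about 5 N at first, 10 N when the disc meets the rim; a press of 12 to 20 N holds it there, over 55 N of contact is forcing. Axes as the canister's.
- keepers (a point): On the mouth's axis, 133 mm above the table. The collar has 2 hooks, one each side, 22 mm wide, from outside to 41.5 mm from the axis, 5.5 to 11 mm above the rim. Lugs of a lid held pressed down turn clockwise in under them to a stop wall. They are at about 111 and 291 degrees from the canister's x, but the collar sits turned up to 22 degrees either way, not shown by this pose.
- lock_axis (a point): On the mouth's axis, 180 mm above the table. At the stop, lid's y is parallel to canister's y, give or take the collar's 22 degrees. The lid goes in with its y 25 to 140 degrees counter-clockwise of the stop. Only with squeezed tabs does it turn past the keepers (0.1 to 0.3 N m; 1 N m at the stop is plenty); the pawls spring out past their clockwise ends in the last 3 degrees before the stop.
- mug: White mug, 85 mm high; origin under its centre. Not part of the work.
- bowl: Green glass bowl, 124 mm wide, 55 mm high; origin under its centre. Not part of the work.
- candlestick: Dark metal candlestick, 145 mm high, 80 mm foot; origin under its centre. Not part of the work.
- vase: Terracotta vase, 105 mm high; origin under its centre. Not part of the work.
There are look-alikes about, which are no part of the job. Of the things like the lid, leave any that is blue; of the rest the larger one is meant.

How it is judged:
On the way:
1. the lid is pressed down in the mouth with both tabs squeezed (z of lid in the frame of canister below 0.1135 m and horizontal distance between lid and canister below 0.004 m and value of joint each of tab_a, tab_b above 0.004 m), for 0.1 s.
At the end, for the whole second after the job is handed in: The lid sits in the canister's mouth, locked down against its seal: within 2.5 mm of fully pressed, within 4 mm of centred, level within 3.4 degrees, both tabs sprung back out to within 1.5 mm of free, at rest (z of lid in the frame of canister between 0.109 and 0.1135 m and horizontal distance between lid and canister below 0.004 m and angle between the z axis of lid and the z axis of canister, either way round below 0.06 rad and value of joint each of tab_a, tab_b below 0.0015 m and linear speed of lid below 0.01 m/s); the robot touches nothing.
It fails at once if the lid is forced against the canister with more than 55 N (contact force between lid and canister above 55 N).
It fails at once if the mug is moved more than 2 cm (distance of mug from where it was at the start of the episode above 0.02 m).
It fails at once if the bowl is moved more than 2 cm (distance of bowl from where it was at the start of the episode above 0.02 m).
It fails at once if the candlestick is moved more than 2 cm (distance of candlestick from where it was at the start of the episode above 0.02 m).
It fails at once if the vase is moved more than 2 cm (distance of vase from where it was at the start of the episode above 0.02 m).
It also fails if it takes over 72 s, if anything falls off the work surface, if the arm or the gripper's body presses on something with over 40 N, if the wrist force passes 120 N, or if a joint passes its speed limit or range.

### The arm

A 7-joint arm with a two-finger parallel gripper is mounted at the origin on the work surface. World frame = base frame: x ahead of the robot, y to its left, z up, the work surface at z = 0. Lengths are in m, angles in rad, forces in N, time in s.
With the tool pointing down it reaches from about 0.4 to 0.875 m from the base axis. Payload 19.3 kg.
Tool frame: the origin (TCP) lies between the finger pads; the fingertips stand 17 mm ahead of it and the grasp point (between the pads) lies 2 mm behind it; z points along the fingers, y is the direction in which the jaws open and shut (so a half turn about z gives the same grasp; the last joint's range is limited). The gripper opens to 85 mm and grips with 20 to 120 N. Pads are 22 mm wide; open, the fingers measure 114 mm over their backs; the gripper's body (76 mm by 85 mm) begins 54 mm behind the grasp point. The pads swing forward as they close: fully open they stand 13 mm farther back than shut.
Start: joints at [-1.358, 0.521, -0.036, 1.599, 0.021, 1.021, -0.113], TCP at [0.174, 0.6, 0.248] pointing down, gripper open.
Joint ranges: [-2.91, 2.91], [-0.3, 2.13], [-1.5, 1.42], [0.17, 2.43], [-1.26, 4.41], [0.16, 1.93], [-2.52, 2.52]. Speed limits (rad/s): [1.89, 1.89, 2.39, 2.39, 3.01, 3.01, 3.01].

### API

Orientations are given as [roll, pitch, yaw] about the fixed x, y, z axes, in that order (R = Rz(yaw) Ry(pitch) Rx(roll)).
In Python, from workcell import ctrl gives the robot as it stands.
- The arm moves only by the shell command python3 -m creep 'ROWS' [OPENING] [FORCE]. ROWS is JSON, one flat list of numbers, 6 for each row, row after row: the shift along the world's x, y, z in cm, then the turn, a rotation vector about the world's x, y, z in rad. In form: [x, y, z, rx, ry, rz, x, y, z, rx, ry, rz, ...]. A call has 1 to 20 rows; each row is the pose to reach, as a shift and turn from the pose measured when the call began; what a row does not reach only later rows make up. A row lasts 1/8 s, in which the tool goes at most 62.5 mm and 10.7 degrees, less where a joint would pass 70% of its speed; a pose out of reach is approached as far as the arm can. A call with a gripper value outside its range is refused whole. OPENING is the closure, from 0 (fully open) to 1 (shut), set as the call begins (- or left out, the last holds). The fingers move at their own pace and stop on an object; FORCE is the grip in N (left out, the last holds). Time passes only in rows, so rows that repeat a pose let the fingers close. It gives the time, the measured TCP pose, the force and the opening at its end, in the units of the state.
- ctrl.observe(): the state, without advancing time (a new reading comes with each control period).
- ctrl.snapshot(name): name is "scene" or "top" or "wrist"; returns a dict with "pixels" (480x640x3 uint8, blue, green, red), "K" (3x3 intrinsics, pixels), "origin" and "orientation" of the camera in the world. Camera axes: x right, y down, z forward; pixel columns grow to the right and rows downward; lengths in m; the calibration is good to about 2 mm. A picture is of the moment at which its call begins. There is no depth.
- ctrl.job_done(): hands the job in, once; it reports no verdict.
The state is a dict: "time_s": time; "joint_positions": joint angles; "qd": joint speeds; "joint_torque": joint torques, N m; "tcp_pos": TCP position; "ee_rot": TCP orientation; "ft_force": force on the tool from outside, world axes, zero at the start; "torque": the same for the moment, N m; "gripper_width": opening from 0.0 (shut) to 1.0 (fully open).
Only numpy, scipy, OpenCV 4.12 (cv2) and the standard library are available. Lean on these libraries where they do the work, as an engineer would, in place of code of your own. Each camera call takes 0.05 s, during which the arm holds its last target. There are 200 camera calls.

## Working session

There is one attempt and no reset: what is moved stays moved. The work goes in short steps, Python scripts to look and compute and a shell command to move; the robot and the scene stay as the last step left them, time stands still between calls to the robot, and variables do not carry over. Pictures are saved under pics/ and viewed, about 8 in all and at most 12, crops included, and the job is handed in when it is done.

```bash
mkdir -p pics; cat > h.py <<'E'
import numpy as np,cv2
from workcell import ctrl
from scipy.spatial.transform import Rotation as R
def rot(o):
    o=np.array(o,float)
    if o.shape==(3,3): return o
    return R.from_euler('xyz',o).as_matrix() if o.size==3 else R.from_quat(o).as_matrix()
def snap(n,f=None):
    s=ctrl.snapshot(n)
    if f: cv2.imwrite('pics/'+f,s['pixels'])
    return s
def pix(s,u,v,z):
    d=rot(s['orientation'])@np.linalg.inv(np.array(s['K']))@np.array([u,v,1.]);o=np.array(s['origin'])
    return o+d*(z-o[2])/d[2]
def proj(s,p):
    c=rot(s['orientation']).T@(np.array(p)-np.array(s['origin']));q=np.array(s['K'])@c
    return q[:2]/q[2]
E
python3 - <<'E'
from h import *
import pickle
for n in('scene','top'):
    s=snap(n,n+'1.png');print(n,s['K'],s['origin'],s['orientation']);pickle.dump(s,open(n+'1.pkl','wb'))
print(ctrl.observe())
E
```

```text
scene [[506.83368142   0.         315.43270362]
 [  0.         506.83368142 229.33850149]
 [  0.           0.           1.        ]] [1.1469299  0.17829479 1.0349781 ] [-2.57808067e+00  2.10805151e-03  1.91538734e+00]
top [[483.59703095   0.         322.57410858]
 [  0.         483.59703095 240.18117214]
 [  0.           0.           1.        ]] [ 0.38441352 -0.0181104   1.24892473] [-2.96588178  0.00504072 -1.57196495]
{'time_s': 0.1, 'joint_positions': array([-1.35822481,  0.52195796, -0.03631376,  1.59994308,  0.02121524,
        1.02113161, -0.11281082]), 'qd': array([-0.00111127, -0.00296677,  0.00032561, -0.00159152, -0.00102598,
        0.0019953 ,  0.00085673]), 'joint_torque': array([ 3.16939513e-03, -9.28482127e+01,  1.98368244e+00, -3.70535910e+01,
        1.79601309e-02,  5.33657309e-03, -3.32965282e-07]), 'tcp_pos': array([0.17434866, 0.59988552, 0.24778407]), 'ee_rot': array([-3.14054226e+00,  9.47493426e-05,  2.85879536e+00]), 'ft_force': array([-0.71204214,  0.59324467,  0.38531604]), 'torque': array([-0.02376765, -0.04643862,  0.00284563]), 'gripper_width': 0.9961110512857703}
```

View pics/top1.png

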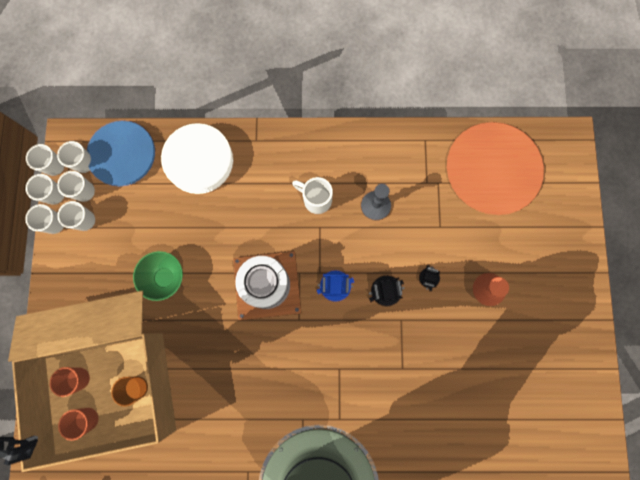

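View pics/scene1.png

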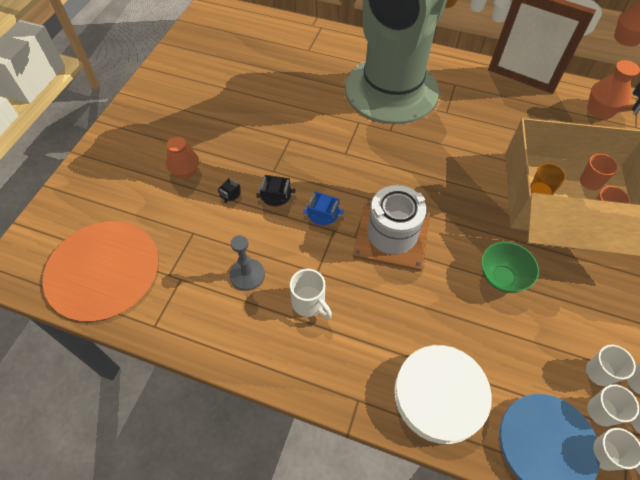

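Candidates in the top view are the blue lid (335,285; leave), the larger black lid (386,291) and the small black lid (430,277). By the description I choose (386,291). The canister is at (262,282).

```bash
python3 - <<'E'
from h import *
import pickle
t=pickle.load(open('top1.pkl','rb'));s=pickle.load(open('scene1.pkl','rb'))
for q in((262,282),(265,284)):print('mouth',pix(t,*q,.125))
print('lid',pix(t,386,291,.03),'small',pix(t,430,277,.02),'blue',pix(t,335,285,.03))
print('scene mouth',pix(s,401,207,.125),'lid',pix(s,276,190,.03))
a=t['pixels'][245:330,215:300];b=t['pixels'][255:325,350:450]
c=s['pixels'][165:215,215:305];d=s['pixels'][175:270,350:435]
f=lambda x:cv2.resize(x,(400,300),interpolation=cv2.INTER_CUBIC)
cv2.imwrite('pics/c1.png',np.vstack([np.hstack([f(t['pixels'][250:325,212:312]),f(t['pixels'][255:330,350:450])]),np.hstack([f(s['pixels'][150:225,215:315]),f(s['pixels'][177:252,345:445])])]))
E
```

```text
mouth [0.48545485 0.12834911 0.125     ]
mouth [0.48079309 0.1212747  0.125     ]
lid [ 0.4708802 -0.1713599  0.03     ] small [ 0.50692393 -0.2853231   0.02      ] blue [ 0.48614021 -0.04337651  0.03      ]
scene mouth [0.48920845 0.13871638 0.125     ] lid [ 0.47466748 -0.16859402  0.03      ]
```

View pics/c1.png

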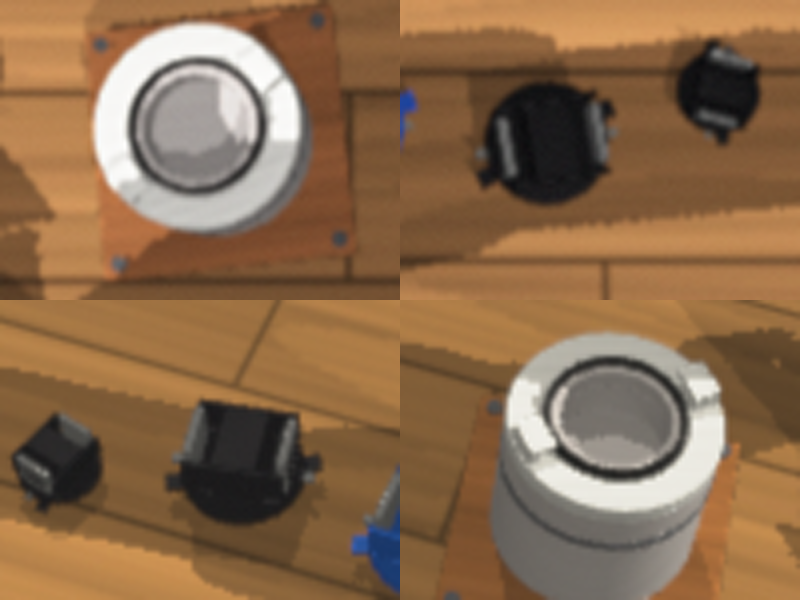

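The crop shows that the chosen lid (crop 545,143) is the larger black one, with grey tabs left and right. The canister hooks are at scene pixels of about (379,211) and (420,198).

```bash
python3 - <<'E'
from h import *
import pickle
t=pickle.load(open('top1.pkl','rb'));s=pickle.load(open('scene1.pkl','rb'))
print('mouth top',pix(t,261.5,281.25,.13),'scene',pix(s,399,206.2,.13))
a=pix(s,378.75,211,.136);b=pix(s,420,198,.136);print('hooks',a,b,np.degrees(np.arctan2(*(a-b)[1::-1])))
c=[(100,45),(317,20),(340,238),(120,263)]
P=np.array([pix(t,212+x/4,250+y/4,.015) for x,y in c]);print(P,P.mean(0))
for i in range(4):
  d=P[(i+1)%4]-P[i];print(np.degrees(np.arctan2(d[1],d[0]))%90)
f=lambda x,y,z:pix(t,350+(x-400)/4,255+y/4,z)
p,q=f(508,146,.055),f(598,131,.055);print('tabs',p,q,np.degrees(np.arctan2(*(p-q)[1::-1])))
p,q=f(481,155,.021),f(612,132,.021);print('pawls',p,q,(p+q)/2,np.degrees(np.arctan2(*(p-q)[1::-1])))
w=snap('wrist');o=ctrl.observe();T=rot(o['ee_rot'])
print('cam in tool',T.T@(np.array(w['origin'])-o['tcp_pos']),T.T@rot(w['orientation']),w['K'][0])
E
```

```text
mouth top [0.48674518 0.12889262 0.13      ] scene [0.49222859 0.13430594 0.13      ]
hooks [0.52337033 0.09688038 0.136     ] [0.4599979  0.17217956 0.136     ] -49.915747329617105
[[0.54887383 0.20818062 0.015     ]
 [0.56485819 0.06866327 0.015     ]
 [0.42566274 0.05270956 0.015     ]
 [0.41022636 0.19142125 0.015     ]] [0.48740528 0.13024367 0.015     ]
6.535819391079642
6.538354471599206
6.349968947847046
6.89233302909936
tabs [ 0.46791439 -0.14606407  0.055     ] [ 0.47703508 -0.20163079  0.055     ] 99.32137524331856
pawls [ 0.46464852 -0.13253589  0.021     ] [ 0.47902698 -0.21569468  0.021     ] [ 0.47183775 -0.17411529  0.021     ] 99.80966050769591
cam in tool [ 0.08161717  0.00061952 -0.12586953] [[ 1.81380154e-03 -9.48531420e-01 -3.16677842e-01]
 [ 9.99998118e-01  1.93868941e-03 -7.92909825e-05]
 [ 6.89149967e-04 -3.16677102e-01  9.48533151e-01]] [361.58228042   0.         319.11434278]
```

```bash
python3 -m creep '[31.3,-47,0.5,0,0,-1.35, 31.3,-47,0.5,0,0,-1.35, 31.3,-47,0.5,0,0,-1.35, 31.3,-47,0.5,0,0,-1.35, 31.3,-47,0.5,0,0,-1.35, 31.3,-47,0.5,0,0,-1.35, 31.3,-47,0.5,0,0,-1.35, 31.3,-47,0.5,0,0,-2.69, 31.3,-47,0.5,0,0,-2.69, 31.3,-47,0.5,0,0,-2.69, 31.3,-47,0.5,0,0,-2.69, 31.3,-47,0.5,0,0,-2.69, 31.3,-47,0.5,0,0,-2.69, 31.3,-47,0.5,0,0,-2.69, 31.3,-47,0.5,0,0,-2.69, 31.3,-47,0.5,0,0,-2.69, 31.3,-47,0.5,0,0,-2.69, 31.3,-47,0.5,0,0,-2.69]' 0
python3 - <<'E'
from h import *
import pickle
s=snap('wrist','w1.png');pickle.dump(s,open('w1.pkl','wb'));o=ctrl.observe();print(o['joint_positions'],o['tcp_pos'],o['ee_rot'])
print(proj(s,[.487,.13,.125]))
E
```

```text
time_s: 2.4
tcp_pos: [0.4874, 0.1299, 0.2529]
ee_rot: [-3.141, 0.0, 0.17]
ft_force: [0.7, 0.4, -0.4]
gripper_width: 1.0
[-0.93933156  0.41194481  0.74968799  1.93385583 -0.34903575  0.92819101
 -1.41970583] [0.4874037  0.12989793 0.25291194] [-3.14060505e+00 -3.78184434e-05  1.69404853e-01]
[319.57905671 231.97241877]
```

View pics/w1.png

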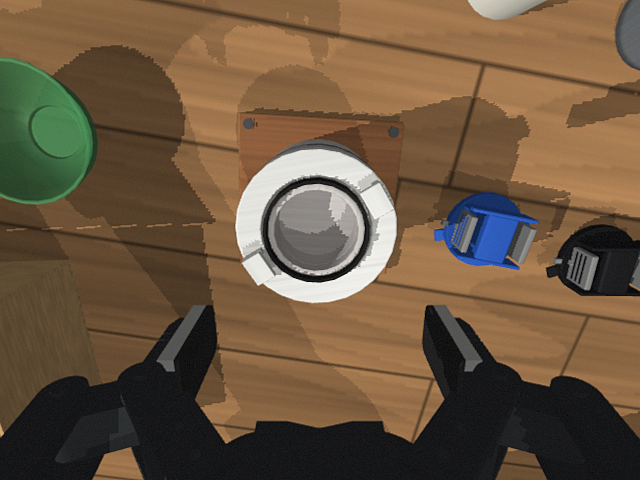

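The wrist view shows the mouth ring centred near (315,229), with hooks at (376,200) and (262,267). Next I fit the ring and refine the hook angle.

```bash
python3 - <<'E'
from h import *
import pickle
s=pickle.load(open('w1.pkl','rb'));im=s['pixels']
g=im.max(2);m=np.zeros_like(g);m[165:290,250:380]=(g<45)[165:290,250:380]
n,l,st,_=cv2.connectedComponentsWithStats(m.astype(np.uint8));k=1+st[1:,4].argmax();print(st[k])
c,_=cv2.findContours((l==k).astype(np.uint8),0,1);c=max(c,key=len)
P=np.array([pix(s,*q,.13)[:2] for q in c[:,0,:]]);A=np.c_[2*P,np.ones(len(P))];x=np.linalg.lstsq(A,(P**2).sum(1),rcond=None)[0]
print('centre',x[:2],'r',np.sqrt(x[2]+x[:2]@x[:2]))
# polar unwrap at z=.136, angle -> row
C=x[:2];rows=[]
for r in np.arange(.034,.066,.0005):
  q=np.array([proj(s,[C[0]+r*np.cos(a),C[1]+r*np.sin(a),.136]) for a in np.radians(np.arange(0,360,.5))],np.float32)
  rows.append(cv2.remap(im,q[None,:,0],q[None,:,1],cv2.INTER_CUBIC)[0])
u=np.array(rows);cv2.imwrite('pics/u1.png',np.vstack([cv2.resize(u[:,:360],(720,250)),cv2.resize(u[:,360:],(720,250))]))
E
```

```text
[ 263  177  107  105 1589]
centre [0.48799136 0.13299946] r 0.03859514014521223
```

View pics/u1.png

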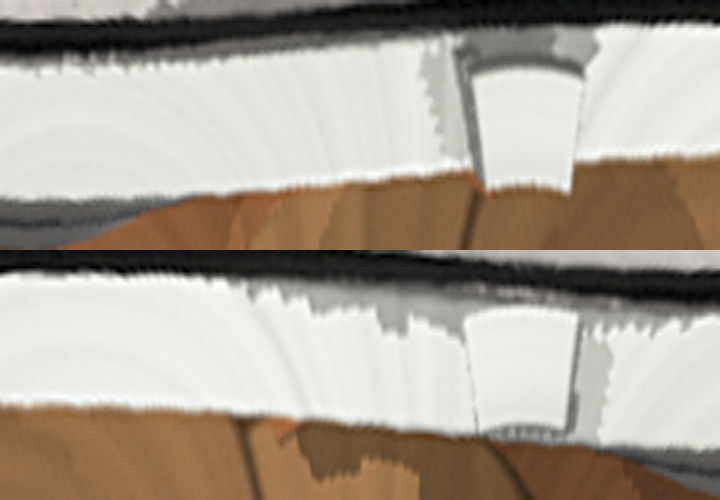

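Both hooks are centred at about 131° in the world, so the stop should come at lid y ≈ 110°. Next is a look from above the lid.

```bash
python3 -m creep '[-1.5,-30.2,0,0,0,0, -1.5,-30.2,0,0,0,0, -1.5,-30.2,0,0,0,0, -1.5,-30.2,0,0,0,0, -1.5,-30.2,0,0,0,0, -1.5,-30.2,-7,0,0,0, -1.5,-30.2,-7,0,0,0, -1.5,-30.2,-7,0,0,0]'
python3 - <<'E'
from h import *
import pickle
s=snap('wrist','w2.png');pickle.dump(s,open('w2.pkl','wb'));o=ctrl.observe();print(o['joint_positions'],o['tcp_pos'],o['ee_rot'])
print(proj(s,[.472,-.173,.03]))
E
```

```text
time_s: 3.45
tcp_pos: [0.4726, -0.172, 0.1837]
ee_rot: [-3.141, 0.0, 0.17]
ft_force: [0.9, 0.0, 0.2]
gripper_width: 0.995
[-0.27144472  0.51184401  0.68696637  2.00406518 -0.45833933  0.78145476
 -0.7144757 ] [ 0.47308893 -0.17194171  0.18432551] [-3.14097183e+00 -1.05600408e-03  1.70262464e-01]
[320.91952232 222.59952409]
```

View pics/w2.png

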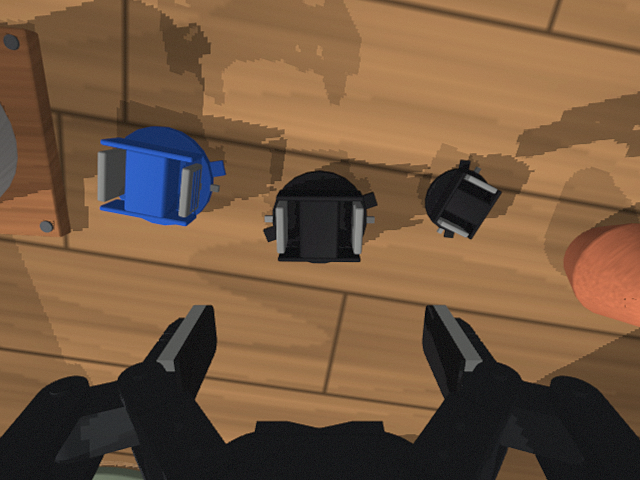

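The lid in the wrist view has tabs at (281,230) and (357,228), pawls at (268,220) and (371,219), and is nearly aligned with the jaws. I check this with a model overlay.

```bash
cat >> h.py <<'E'
def overlay(s,x,y,z0,ang,f,box,k=6):
    x0,y0,x1,y1=box;im=cv2.resize(s['pixels'][y0:y1,x0:x1],None,fx=k,fy=k,interpolation=cv2.INTER_CUBIC)
    im=cv2.convertScaleAbs(im,alpha=1.6,beta=15)
    a=np.radians(ang-90);M=np.array([[np.cos(a),-np.sin(a)],[np.sin(a),np.cos(a)]])
    def line(p,c):
        q=[((proj(s,[*(M@np.array(t[:2])+[x,y]),z0+t[2]])-[x0-.5,y0-.5])*k) for t in p]
        cv2.polylines(im,[np.int32(np.round(q))],False,c,1,cv2.LINE_AA)
    th=np.radians(np.arange(0,361,5))
    line([(.0395*np.cos(t),.0395*np.sin(t),.024) for t in th],(0,255,255))
    for sg in(1,-1):
        line([(.026*sg,-.032,.052),(.026*sg,.032,.052)],(0,255,0))
        line([(-.018,sg*.032,.055),(.018,sg*.032,.055)],(0,0,255))
        line([(-.0025,sg*.039,.0235),(-.0025,sg*.045,.0235),(.0025,sg*.045,.0235),(.0025,sg*.039,.0235)],(255,0,255))
    cv2.imwrite('pics/'+f,im)
E
python3 - <<'E'
from h import *
import pickle
s=pickle.load(open('w2.pkl','rb'))
overlay(s,.4715,-.174,0,99.6,'o1.png',(255,160,385,270))
print(pix(s,281,228,.055),pix(s,357.5,227,.055))
p,q=pix(s,268.5,220,.022),pix(s,371,219,.022);print(p,q,(p+q)/2,np.degrees(np.arctan2(*(p-q)[1::-1])))
E
```

```text
[ 0.47009405 -0.14335341  0.055     ] [ 0.48048202 -0.19874211  0.055     ]
[ 0.46449634 -0.13037095  0.022     ] [ 0.47980867 -0.21364585  0.022     ] [ 0.47215251 -0.1720084   0.022     ] 100.41898864685022
```

View pics/o1.png

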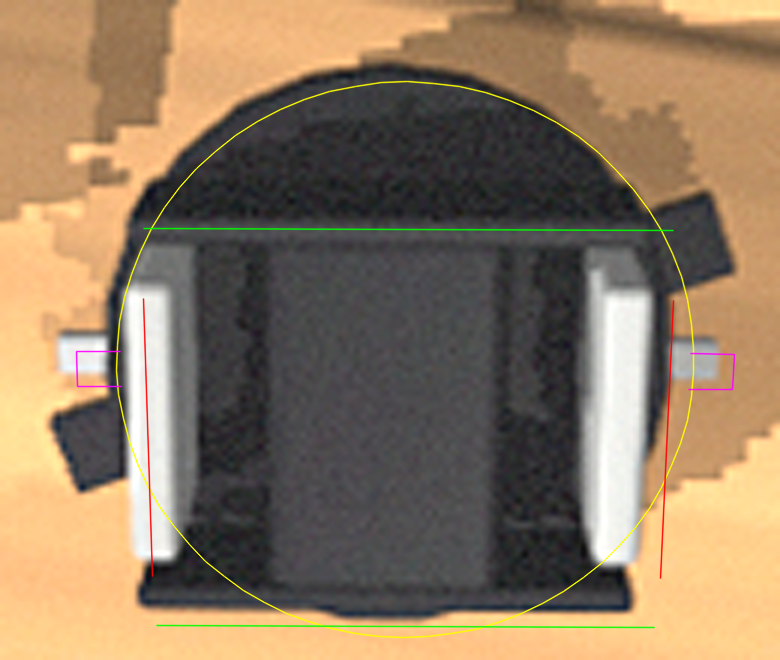

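```bash
python3 -m creep '[0,-0.1,-6,0,0,0, 0,-0.1,-10,0,0,0, 0,-0.1,-10,0,0,0, 0,-0.1,-12,0,0,0, 0,-0.1,-13,0,0,0, 0,-0.1,-13.5,0,0,0, 0,-0.1,-14,0,0,0, 0,-0.1,-14,0,0,0, 0,-0.1,-14,0,0,0]' 0 25
python3 -c "
from h import *
o=ctrl.observe();print(o['tcp_pos'],o['ft_force'],o['torque'])"
```

```text
time_s: 4.62
tcp_pos: [0.4732, -0.173, 0.0446]
ee_rot: [-3.141, -0.001, 0.17]
ft_force: [0.8, 0.6, 0.9]
gripper_width: 1.002
[ 0.47318891 -0.17298715  0.04458253] [0.78832589 0.63834063 0.89761008] [-0.00779036  0.03010721  0.03605176]
```

```bash
python3 -m creep '[0,0,0,0,0,0, 0,0,0,0,0,0, 0,0,0,0,0,0, 0,0,0,0,0,0, 0,0,0,0,0,0, 0,0,0,0,0,0, 0,0,0,0,0,0, 0,0,0,0,0,0, 0,0,0,0,0,0, 0,0,0,0,0,0]' 1 25
python3 -c "
from h import *
o=ctrl.observe();print(o['tcp_pos'],o['ft_force'],o['torque'])"
```

```text
time_s: 5.88
tcp_pos: [0.4735, -0.1729, 0.0452]
ee_rot: [-3.141, -0.002, 0.17]
ft_force: [-2.3, 2.9, 17.1]
gripper_width: 0.593
[ 0.47345256 -0.17290053  0.04524399] [-2.31772962  2.8911495  17.10422505] [0.63049487 0.54738172 0.05837613]
```

```bash
python3 -m creep '[0,0,1,0,0,0, 0,0,3,0,0,0, 0,0,6,0,0,0, 0,0,10,0,0,0, 0,0,14,0,0,0, 0,0,18,0,0,0, 0,0,21,0,0,0, 0,0,21,0,0,0, 0,0,21,0,0,0]'
python3 - <<'E'
from h import *
import pickle
s=snap('wrist','w3.png');o=ctrl.observe();s['o']=o;pickle.dump(s,open('w3.pkl','wb'));print(o['tcp_pos'],o['ee_rot'],o['ft_force'],o['torque'],o['gripper_width'])
x,y,z=o['tcp_pos'];print(proj(s,[x,y,z-.01]))
overlay(s,x,y,z-.044,np.degrees(o['ee_rot'][2])+90,'o2.png',(190,200,450,390),3)
E
```

```text
time_s: 7.0
tcp_pos: [0.4731, -0.1726, 0.2547]
ee_rot: [-3.14, -0.002, 0.17]
ft_force: [0.8, -0.7, -2.2]
gripper_width: 0.578
[ 0.47295136 -0.1726579   0.25440936] [-3.14025456e+00 -8.17395091e-04  1.70211787e-01] [-0.06162682 -0.02668022 -2.01674971] [-0.00251144  0.03920459  0.02159517] 0.582098612510449
[320.37644671 315.50652575]
```

View pics/o2.png

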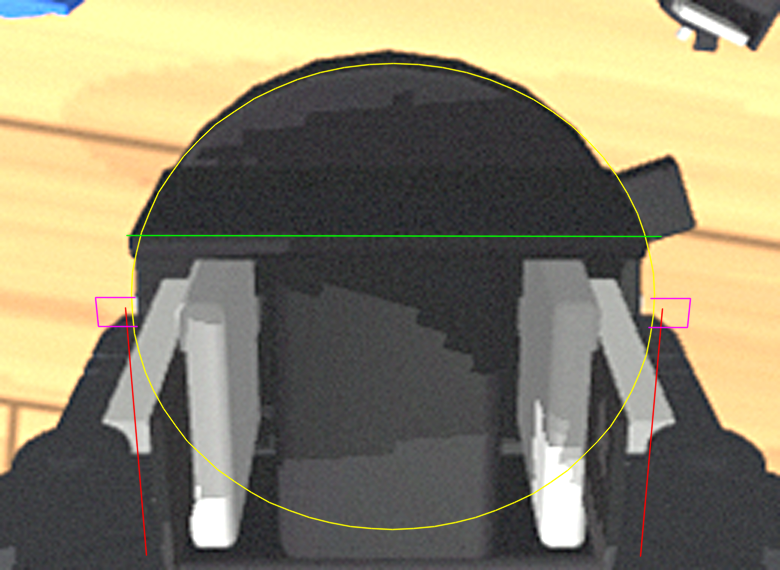

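The lid is held, both tabs are squeezed and it is aligned with the tool. Next I carry it over the mouth and turn it to 45° counter-clockwise of the stop.

```bash
python3 -m creep '[0.4,5,0,0,0,0.15, 0.6,10,0,0,0,0.3, 0.8,15,0,0,0,0.45, 1.0,20,0,0,0,0.6, 1.3,25,0,0,0,0.75, 1.5,29,0,0,0,0.9, 1.5,30.4,0,0,0,0.96, 1.5,30.4,0,0,0,0.96, 1.5,30.4,0,0,0,0.96, 1.5,30.4,-3,0,0,0.96, 1.5,30.4,-5,0,0,0.96, 1.5,30.4,-6,0,0,0.96, 1.5,30.4,-6,0,0,0.96, 1.5,30.4,-6,0,0,0.96]'
python3 - <<'E'
from h import *
o=ctrl.observe();print(o['tcp_pos'],np.degrees(o['ee_rot']),o['ft_force'],o['torque'],o['gripper_width'],o['joint_positions'])
s=snap('scene');i=s['pixels'][130:250,330:470]
cv2.imwrite('pics/s2.png',cv2.resize(i,None,fx=5,fy=5,interpolation=cv2.INTER_CUBIC))
E
```

```text
time_s: 8.8
tcp_pos: [0.4883, 0.1311, 0.1951]
ee_rot: [-3.141, -0.002, 1.13]
ft_force: [0.1, -0.2, -2.2]
gripper_width: 0.576
[0.48834011 0.13112991 0.19508406] [-1.79960588e+02 -8.76767537e-02  6.47194085e+01] [ 0.09604316 -0.2066709  -2.16655884] [0.01358213 0.01303286 0.02558494] 0.576159323754769 [-0.72591651  0.44311696  0.46028214  1.98198086 -0.27754354  0.77652211
 -0.5456285 ]
```

View pics/s2.png

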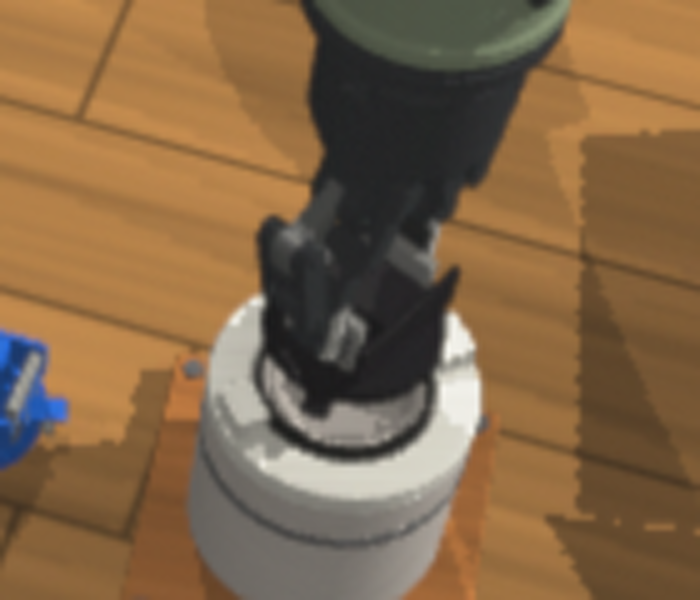

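The scene view shows the lid centred above the mouth with the hooks clear. I descend, feeling the force.

```bash
python3 -m creep '[0,0,-1,0,0,0, 0,0,-2,0,0,0, 0,0,-2.4,0,0,0, 0,0,-2.6,0,0,0, 0,0,-2.8,0,0,0, 0,0,-2.8,0,0,0]'; python3 -m creep '[0,0,-0.2,0,0,0, 0,0,-0.4,0,0,0, 0,0,-0.5,0,0,0, 0,0,-0.5,0,0,0]'
```

```text
time_s: 9.6
tcp_pos: [0.4884, 0.1313, 0.1671]
ee_rot: [-3.141, -0.002, 1.13]
ft_force: [-0.4, 0.1, -2.4]
gripper_width: 0.584
time_s: 10.1
tcp_pos: [0.4883, 0.1314, 0.162]
ee_rot: [-3.141, -0.002, 1.13]
ft_force: [-1.2, 1.4, -3.0]
gripper_width: 0.581
```

```bash
python3 -m creep '[0,0,-0.1,0,0,0, 0,0,-0.2,0,0,0, 0,0,-0.3,0,0,0, 0,0,-0.3,0,0,0]'; python3 -m creep '[0,0,-0.1,0,0,0, 0,0,-0.2,0,0,0, 0,0,-0.2,0,0,0]'
```

```text
time_s: 10.6
tcp_pos: [0.4883, 0.1314, 0.1592]
ee_rot: [-3.141, -0.002, 1.13]
ft_force: [-2.6, 0.6, 4.9]
gripper_width: 0.582
time_s: 10.98
tcp_pos: [0.4883, 0.1314, 0.1575]
ee_rot: [-3.141, -0.002, 1.13]
ft_force: [-3.8, 0.5, 6.9]
gripper_width: 0.584
```

```bash
python3 -m creep '[-0.05,0,0,0,0,0, -0.1,0,-0.05,0,0,0, -0.1,0,-0.1,0,0,0, -0.1,0,-0.1,0,0,0]'; python3 -m creep '[0,0,-0.05,0,0,0, 0,0,-0.05,0,0,0]'
```

```text
time_s: 11.48
tcp_pos: [0.4882, 0.1314, 0.157]
ee_rot: [3.141, -0.003, 1.13]
ft_force: [1.2, -0.2, 8.4]
gripper_width: 0.582
time_s: 11.72
tcp_pos: [0.4883, 0.1315, 0.1568]
ee_rot: [3.141, -0.004, 1.13]
ft_force: [-3.2, 0.5, 9.7]
gripper_width: 0.585
```

```bash
python3 -m creep '[-0.07,0,-0.1,0,0,0, -0.07,0,-0.15,0,0,0, -0.07,0,-0.15,0,0,0]'; python3 -c "
from h import *
o=ctrl.observe();print(o['tcp_pos'],np.degrees(o['ee_rot']),o['ft_force'],o['torque'])"
```

```text
time_s: 12.1
tcp_pos: [0.4883, 0.1315, 0.1566]
ee_rot: [3.14, -0.006, 1.129]
ft_force: [-7.6, -0.5, 30.9]
gripper_width: 0.585
[0.48828026 0.13147767 0.15659777] [179.90287172  -0.32274662  64.69463842] [-7.58540774 -0.52104272 30.88248722] [-0.18990234  1.64481252  0.07518841]
```

```bash
python3 -m creep '[0,0,-0.04,0,0,0, 0,0,-0.04,0,0,-0.05, 0,0,-0.04,0,0,-0.1, 0,0,-0.04,0,0,-0.15, 0,0,-0.04,0,0,-0.2, 0,0,-0.04,0,0,-0.2]'; python3 -c "
from h import *
o=ctrl.observe();print(o['tcp_pos'],np.degrees(o['ee_rot']),o['ft_force'],o['torque'])"
```

```text
time_s: 12.85
tcp_pos: [0.4887, 0.1322, 0.1567]
ee_rot: [3.14, -0.007, 0.929]
ft_force: [-2.5, 4.3, 11.9]
gripper_width: 0.577
[0.48870552 0.13217771 0.15670754] [179.88885864  -0.39953782  53.24209555] [-2.48668768  4.29956871 11.94856106] [0.94271755 0.67857783 0.29351116]
```

```bash
python3 -m creep '[0,-0.03,-0.05,0,0,-0.05, 0,-0.03,-0.05,0,0,-0.1, 0,-0.03,-0.05,0,0,-0.15, 0,-0.03,-0.05,0,0,-0.2, 0,-0.03,-0.05,0,0,-0.25, 0,-0.03,-0.05,0,0,-0.3, 0,-0.03,-0.05,0,0,-0.3]'; python3 -c "
from h import *
o=ctrl.observe();print(o['tcp_pos'],np.degrees(o['ee_rot']),o['ft_force'],o['torque'])"
```

```text
time_s: 13.72
tcp_pos: [0.4891, 0.1323, 0.1567]
ee_rot: [3.14, -0.008, 0.629]
ft_force: [-3.0, 3.6, 12.1]
gripper_width: 0.581
[0.48911852 0.13225157 0.1567204 ] [179.88424731  -0.46400699  36.04615501] [-3.01074333  3.58455141 12.05367096] [0.51705508 0.64996331 0.23169252]
```

```bash
python3 -m creep '[0,-0.03,-0.05,0,0,-0.05, 0,-0.03,-0.05,0,0,-0.1, 0,-0.03,-0.05,0,0,-0.15, 0,-0.03,-0.05,0,0,-0.2, 0,-0.03,-0.05,0,0,-0.2]'; python3 -c "
from h import *
o=ctrl.observe();print(o['tcp_pos'],np.degrees(o['ee_rot']),o['ft_force'],o['torque'])"; python3 -m creep '[0,-0.03,-0.05,0,0,-0.03, 0,-0.03,-0.05,0,0,-0.06, 0,-0.03,-0.05,0,0,-0.06]'; python3 -c "
from h import *
o=ctrl.observe();print(o['tcp_pos'],np.degrees(o['ee_rot']),o['ft_force'],o['torque'])"
```

```text
time_s: 14.35
tcp_pos: [0.4891, 0.1325, 0.1567]
ee_rot: [3.14, -0.009, 0.429]
ft_force: [-5.7, 2.7, 16.2]
gripper_width: 0.583
[0.48913083 0.13251884 0.15671605] [179.9306562   -0.49141577  24.58995136] [-5.68328293  2.67552332 16.21681608] [0.69965243 1.3780042  0.21566727]
time_s: 14.72
tcp_pos: [0.4893, 0.1325, 0.1567]
ee_rot: [3.141, -0.009, 0.369]
ft_force: [-4.7, 1.2, 14.9]
gripper_width: 0.578
[0.4892743  0.1325426  0.15670845] [179.96146093  -0.52009271  21.1640059 ] [-4.6960699   1.20686801 14.89870785] [0.43878083 1.24198617 0.30735467]
```

```bash
for i in 1 2; do python3 -m creep '[0,-0.02,-0.05,0,0,-0.02, 0,-0.02,-0.05,0,0,-0.04, 0,-0.02,-0.05,0,0,-0.04]' >/dev/null; python3 -c "
from h import *
o=ctrl.observe();print(o['tcp_pos'],np.degrees(o['ee_rot']),o['ft_force'],o['torque'])"; done
```

```text
[0.48925716 0.13234936 0.15667278] [179.97537841  -0.52323772  18.91558665] [-5.91438577 -0.40696978 15.88158394] [-0.03232447  1.28889868  0.82688615]
[0.48890547 0.13199276 0.15666852] [179.98732455  -0.48133266  16.70511194] [-8.89632555 -2.61962765 20.66949515] [-0.49810961  1.98889836  1.32819258]
```

The stop is felt at tool yaw of about 19°, where the moment rises from 0.3 to 1.3 N m. I hold lightly there and release.

```bash
python3 -m creep '[0,0,-0.02,0,0,0.01, 0,0,-0.02,0,0,0.01, 0,0,-0.02,0,0,0.01]'; python3 -c "
from h import *
o=ctrl.observe();print(o['tcp_pos'],np.degrees(o['ee_rot']),o['ft_force'],o['torque'])"; python3 -m creep '[0,0,0,0,0,0, 0,0,0,0,0,0, 0,0,0,0,0,0, 0,0,0,0,0,0, 0,0,0,0,0,0, 0,0,0,0,0,0, 0,0,0,0,0,0]' 0
python3 - <<'E'
from h import *
o=ctrl.observe();print(o['tcp_pos'],np.degrees(o['ee_rot']),o['ft_force'],o['torque'])
E
```

```text
time_s: 15.85
tcp_pos: [0.4887, 0.1319, 0.1567]
ee_rot: [3.141, -0.008, 0.303]
ft_force: [-6.5, -0.2, 12.6]
gripper_width: 0.583
[0.48865698 0.13188378 0.15670447] [179.99137099  -0.45042081  17.35484573] [-6.53227702 -0.18289017 12.55017169] [-0.25506012  1.22595383  1.07240387]
time_s: 16.73
tcp_pos: [0.4887, 0.1319, 0.1567]
ee_rot: [3.141, -0.008, 0.303]
ft_force: [-0.2, -0.4, -0.3]
gripper_width: 0.998
[0.48866039 0.13190257 0.15671237] [179.9905627   -0.4491303   17.35704179] [-0.23155623 -0.36374728 -0.29638445] [-0.02176862 -0.0248302  -0.04676702]
```

Clear of contact. I retreat straight up to the height of the earlier look and check.

```bash
python3 -m creep '[0,0,1.5,0,0,0, 0,0,4,0,0,0, 0,0,8,0,0,0, 0,0,12,0,0,0, 0,0,13.5,0,0,0, 0,0,13.5,0,0,0, 0,0,13.5,0,0,0]'
python3 - <<'E'
from h import *
import pickle
s=snap('wrist','w4.png');o=ctrl.observe();pickle.dump(s,open('w4.pkl','wb'));print(o['tcp_pos'],np.degrees(o['ee_rot']),o['ft_force'])
u,v=proj(s,[.488,.132,.14]).astype(int);print(u,v)
overlay(s,.488,.1325,.112,109,'o3.png',(u-80,v-62,u+80,v+58),5)
E
```

```text
time_s: 17.6
tcp_pos: [0.4882, 0.1319, 0.2909]
ee_rot: [3.141, -0.007, 0.303]
ft_force: [-0.0, -0.5, -0.6]
gripper_width: 1.001
[0.48821007 0.13182701 0.29079158] [179.97299054  -0.36587239  17.35584967] [ 0.05736495  0.25504082 -0.12228351]
319 224
```

View pics/o3.png

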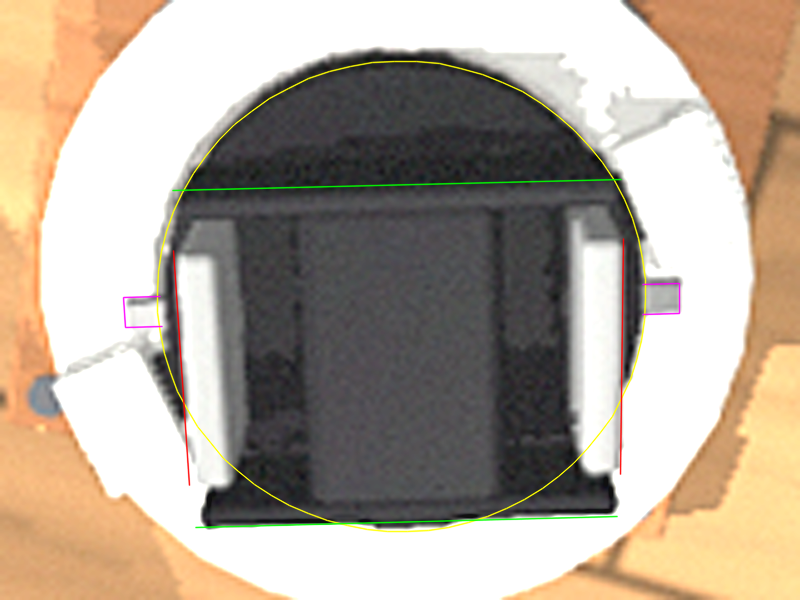

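Both pawls are out past the hooks and the lugs are under them. I check the pawl reach and tab span at native exposure, and the height from the scene camera.

```bash
python3 - <<'E'
from h import *
import pickle
s=pickle.load(open('w4.pkl','rb'));w=pickle.load(open('w2.pkl','rb'))
def side(s,z,u0,v0):
  k=5;im=cv2.convertScaleAbs(s['pixels'],alpha=1.0)
  return im
x0,y0=319-80,224-62
a=s['pixels'][y0+35:y0+95,x0+5:x0+55];b=s['pixels'][y0+35:y0+95,x0+105:x0+155]
a,b=[cv2.resize(cv2.normalize(q,None,0,255,cv2.NORM_MINMAX),None,fx=8,fy=8,interpolation=cv2.INTER_CUBIC) for q in(a,b)]
a=np.clip((a.astype(float)/255)**2.2*255,0,255);b=np.clip((b.astype(float)/255)**2.2*255,0,255)
cv2.imwrite('pics/p1.png',np.hstack([a,b]))
print(proj(s,[0,0,0])*0+[x0,y0])
E
```

```text
[239. 162.][ WARN:0@0.713] global loadsave.cpp:1063 imwrite_ Unsupported depth image for selected encoder is fallbacked to CV_8U.
```

View pics/p1.png

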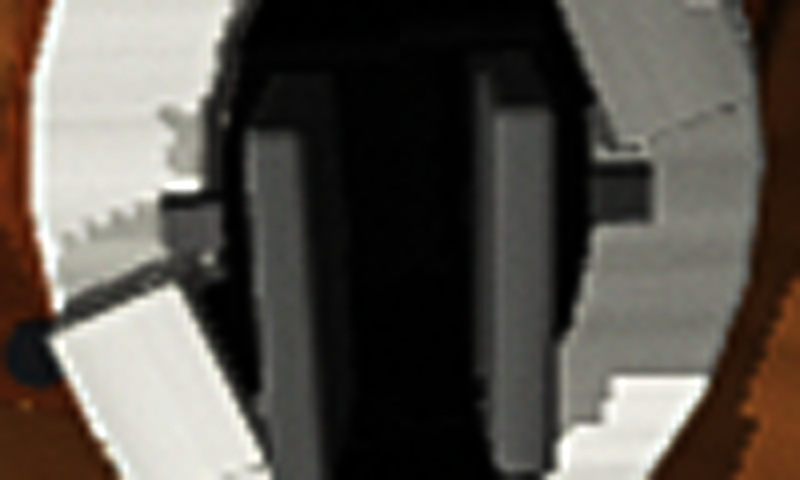

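```bash
python3 - <<'E'
from h import *
import pickle
s=pickle.load(open('w4.pkl','rb'));w=pickle.load(open('w2.pkl','rb'))
g=lambda S,a,b,z:1e3*np.linalg.norm(pix(S,*a,z)-pix(S,*b,z))
L=lambda x,y:(244+x/8-.5,197+y/8-.5);Rr=lambda x,y:(344+(x-400)/8-.5,197+y/8-.5)
print('pawls now',g(s,L(160,195),Rr(655,165),.135),'tabs now',g(s,L(245,130),Rr(555,105),.166))
f=lambda x,y:(255+x/6-.5,160+y/6-.5)
print('free pawls',g(w,f(58,335),f(718,340),.0235),'tabs',g(w,f(127,288),f(653,288),.055))
E
```

```text
pawls now 90.56106341446772 tabs now 63.5188682240963
free pawls 90.08443768154268 tabs 63.414505299595426
```

The spans match the free lid: pawls 90.6 mm against 90.1 before, tabs 63.5 mm against 63.4. I hand the job in.

```bash
python3 -c "
from h import *
print(ctrl.job_done())"
```

```text
the job is handed in; nothing more can be done
None
```

The larger black lid is on the canister and locked, and I handed the job in at about 17.6 s of the 72 s; no verdict is reported.

**What I did:** I gripped the lid by its tabs with 25 N, set it into the mouth 45° counter-clockwise of the stop, and pressed it onto the seal. I then turned it clockwise until the stop was felt, let go and backed straight up.

**Forces:** Finding the hard seat briefly read 31 N (limit 55 N). Turning was at 12 to 16 N, rising to 21 N at the stop. The wrist moment at the stop peaked at 1.3 N m, a little over the 1 N m called plenty, and I eased it to 1.07 N m before opening.

**Last checks:**
- **Tabs:** In the wrist picture both pawls stand out past the hooks and the lugs are under them. The tab span is 63.5 mm and the pawl span 90.6 mm, against 63.4 mm and 90.1 mm measured on the free lid.
- **Position:** The lid is centred on the mouth to about 1–2 mm, which is as close as the cameras tell.
- **Robot:** It is clear of everything, with force readings near zero.

**Not checked or in disagreement:**
- I did not measure the lid's final height and level separately. They are inferred from the seat felt when pressing and from the latched pawls.
- The cameras disagreed by 1 to 4 mm on positions, so I aimed between them.

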